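# Lid and spoon onto the sloped rest

## Robot

A 6-joint arm with a two-finger parallel gripper is mounted at the origin on the work surface. World frame = base frame: x ahead of the robot, y to its left, z up, the work surface at z = 0. Lengths are in m, angles in rad, forces in N, time in s.
With the tool pointing down it reaches from about 0.375 to 0.9 m from the base axis. Payload 3.1 kg.
Tool frame: the origin (TCP) lies between the finger pads; the fingertips stand 8 mm ahead of it and the grasp point (between the pads) lies 11 mm behind it; z points along the fingers, y is the line along which they close (so a half turn about z gives the same grasp; the last joint's range is limited). The gripper opens to 85 mm and grips with 20 to 120 N. Pads are 22 mm wide; open, the fingers measure 114 mm over their backs; the gripper's body (76 mm by 85 mm) begins 54 mm behind the grasp point. The pads swing forward as they close: fully open they stand 13 mm farther back than shut.
Start: joints at [1.069, 0.527, 1.433, -0, 1.181, -0.178], TCP at [0.199, 0.593, 0.239] pointing down, gripper open.
Joint ranges: [-3.08, 3.08], [-0.75, 2.2], [0.22, 2.44], [-1.43, 4.57], [0, 2.65], [-2.85, 2.85]. Speed limits (rad/s): [2.79, 2.79, 3.14, 3.14, 3.14, 3.14].

## Interface

Orientations are given as a unit quaternion [x, y, z, w].
In Python, from station import readout, cams, sign_off gives the robot as it stands.
- The arm moves only by the tool send_rows, never from a script. Its argument "commands" is text: rows parted by semicolons, each of 5 numbers parted by spaces: the finger opening in mm, from 0 to 85.4, then the shift along the tool's x, y, z each as a share of 0.02 m, from -1 to 1, then the turn about the tool's z as a share of 4 degrees, from -1 to 1. In form: grip dx dy dz spin; .... A call has 1 to 20 rows; each row shifts and turns the commanded pose from where the row before left it, along the tool's axes as they then stand; what a row does not reach is not made up. A row lasts 1/12 s, in which the tool goes at most 41.7 mm and 7.16 degrees, less where a joint would pass 70% of its speed; a pose out of reach is approached as far as the arm can. A call with a number of a shift or a turn outside -1 to 1 is refused whole. A call with a gripper value outside its range is refused whole. The fingers move at their own pace and stop on an object; "grip_force" is the grip in N (left out, the last holds). Time passes only in rows, so rows that do not move let the fingers close. It gives the time, the measured TCP pose, the force, the opening and the grip force at its end, in the units of the state.
- readout.sense(): the state, without advancing time (a new reading comes with each control period).
- cams.snapshot(name): name is "scene" or "top" or "wrist"; returns a dict with "pixels" (400x640x3 uint8, red, green, blue), "intrinsics" (3x3 intrinsics, pixels), "dist" ([k1, k2, p1, p2, k3] as OpenCV has them; the pictures are not rectified), "eye" and "rotation" of the camera in the world. Camera axes: x right, y down, z forward; pixel columns grow to the right and rows downward; lengths in m; the calibration is good to about 2 mm. A picture is of the moment at which its call begins. There is no depth.
- sign_off(): hands the job in; it is judged then, once.
The state is a dict: "t": time; "q": joint angles; "qd": joint speeds; "tau": joint torques, N m; "tcp_pos": TCP position; "tool_rot": TCP orientation; "force": force on the tool from outside, world axes, zero at the start; "ft_torque": the same for the moment, N m; "finger_gap": opening from 0.0 (shut) to 1.0 (fully open); "gripper_force": force on a finger pad.
Only numpy, scipy, OpenCV 4.12 (cv2) and the standard library are available. Lean on these libraries where they do the work, as an engineer would, in place of code of your own. Each camera call takes 0.05 s, during which the arm holds its last target. There are 200 camera calls.

## Task

Open the pot of boiled eggs for serving: take the lid off and lean it on the white sloped rest, in the wide bay, handle facing out, so that it lies flat on the slope with its lower edge settled against the bottom lip. Lay the wooden spoon on the slope in the narrow bay beside it, bowl end down against the lip and handle pointing up the slope. Set both down gently, do not drop them, and leave the pot and everything else on the table standing where it is.

Things in the scene. Friction and masses are not known exactly. Their poses are not given: they have to be found in the camera images.
- pot: Steel cooking pot holding boiled eggs, 160 mm diameter, 100 mm high, 1.4 kg, loose on the table. Origin: centre of the underside; z up. A black loop handle on its own +y and -y sides reaches 114 mm from the axis, 85 mm up.
- lid: The pot's steel lid, 164 mm diameter, 0.25 to 0.42 kg. Origin: centre of the underside of its rim, which rests on the pot's rim; z out of the domed top. A flange of 144 mm diameter reaches 6 mm below that, into the pot, with about 2 mm play. Rim 4 mm thick; dome 19 mm high in the middle.
- lid_handle (a point): Centre of the lid's black bar handle, on the lid's axis, 48 mm above the lid's origin. The bar runs along the lid's own x: 70 mm long, 16 mm wide (along the lid's y), 12 mm thick, on a post at each end, 23 mm of free height between bar and dome; pinch it across its width from above.
- rest: White plastic pot-lid and spoon rest: drip tray 190 mm deep, 268 mm wide, carrying a sloped face 164 mm high at its far edge; it does not move. Origin: on the table, mid-width, 115 mm behind the tray's front edge; x to the back, y left, z up. The lip is at the front, nearest the robot (x heads within 0.18 rad of world x).
- slope: The rest's flat sloped face, 42 degrees to the table, 200 mm long. Origin: on the face at the foot of the lip, middle of the wide lid bay (190 mm wide), 30 mm above the table; x up the slope, y left along the lip, z out of the face. The lip is a wall at x = 0 across the full width, 24 mm out of the face. A lid seated against it has its origin at x = 82, z = 6 mm.
- spoon_bay (a point): Middle of the narrow spoon bay (66 mm wide) at the foot of the lip: 132 mm to the -y side of the slope's origin, same axes. 4 mm cheeks, 20 mm out of the face, bound both bays, but only over the lowest 55 mm of the slope; above that the face is open. Steel and wood let go on this smooth face slide down to the lip.
- spoon: Wooden spoon, 60 g, 260 mm long, flat underside. Origin: on the underside of the handle, near the balance point; x along the spoon to the bowl's tip (105 mm away), handle end 155 mm away along -x; z up as it lies. Handle 13 mm wide, 11 mm thick; bowl 65 long, 50 wide, 16 high. It starts with its bowl towards the robot.
- flask: Bystander: green plastic food flask with a white flip-top lid and carrying handle, 120 diameter, 200 high (mm). Origin: centre of the underside; z up.
- plate_a: Bystander: stainless steel plate, 200 diameter, 24 high (mm). Origin: centre of the underside; z up.
- plate_b: Bystander: smaller stainless steel side plate, 160 diameter, 20 high, standing in plate_a (mm). Origin: centre of the underside; z up.
- mug: Bystander: white ceramic mug, 80 diameter, 95 high, its handle on its own +y side (mm). Origin: centre of the underside; z up.
- cup: Bystander: blue plastic cup, 76 diameter at the rim, 100 high (mm). Origin: centre of the underside; z up.
- salt_jar: Bystander: clear plastic salt jar with a red lid, 60 diameter, 85 high (mm). Origin: centre of the underside; z up.
Mind the look-alikes: they are no part of the job. Leave any blue or yellow look-alike of the lid alone.

How it is judged:
By the outcome, as a careful person would: the job done as asked, in the order asked, and still so for the second after the job is handed in, with the robot touching nothing.
It also fails if it takes over 67 s, if anything falls off the work surface, if the arm or the gripper's body presses on something with over 40 N, if the wrist force passes 120 N, or if a joint passes its speed limit or range.

## Working session

There is one attempt and no reset: what is moved stays moved. The work goes in short steps, Python scripts to look and compute and a tool call to move; the robot and the scene stay as the last step left them, time stands still between calls to the robot, and variables do not carry over. Pictures are saved under pics/ and viewed, at most 10 in all, crops included, and the job is handed in when it is done.

Besides the shell and the picture viewer there is one more tool, called after "Emit:" by a JSON object that holds its "fn" and its "kwargs". send_rows: Moves the arm, as the interface text tells. Its arguments: {"type":"object","properties":{"commands":{"type":"string"},"grip_force":{"type":"number"}},"required":["commands"]}

```bash
mkdir -p pics; cat > h.py <<'E'
import numpy as np, cv2
from station import readout, cams, sign_off
def snap(n,f=None):
    s=cams.snapshot(n)
    s={k:(np.array(v)) for k,v in s.items()}
    np.savez(''+n+'.npz',**s)
    if f: cv2.imwrite('pics/'+f+'.png',s['pixels'][:,:,::-1])
    return s
def load(n): return dict(np.load(''+n+'.npz'))
def ray(s,uv):
    p=cv2.undistortPoints(np.array(uv,float).reshape(-1,1,2),s['intrinsics'],s['dist']).reshape(-1,2)
    d=np.c_[p,np.ones(len(p))]@s['rotation'].T
    return d
def onz(s,uv,z):
    d=ray(s,uv); return s['eye']+d*((z-s['eye'][2])/d[:,2])[:,None]
def proj(s,P):
    R=s['rotation'].T; t=-R@s['eye']
    return cv2.projectPoints(np.array(P,float).reshape(-1,1,3),cv2.Rodrigues(R)[0],t,s['intrinsics'],s['dist'])[0].reshape(-1,2)
E
python3 - <<'E'
from h import *
for n in('scene','top'):
    s=snap(n,n+'0'); print(n,s['eye'],s['rotation'].round(3).tolist(),s['intrinsics'][0,0],s['dist'])
print(readout.sense())
E
```

```text
scene [ 1.10008491 -0.63342713  0.80686543] [0.839, 0.313, -0.15, -0.418] 430.7046620823433 [-0.01922047  0.          0.          0.          0.        ]
top [0.39982699 0.08019415 1.23066297] [-0.698, 0.713, -0.038, 0.045] 407.8959082450542 [-0.01022451  0.          0.          0.          0.        ]
{'t': 0.1, 'q': array([ 1.06848217e+00,  5.28367296e-01,  1.43376068e+00,  3.32457108e-05,
        1.18142870e+00, -1.78463664e-01]), 'qd': array([-0.00039554, -0.00296805, -0.00419941, -0.00023678,  0.00015857,
        0.00194307]), 'tau': array([-4.47111561e-04, -4.43307066e+01, -1.78586662e+01, -2.29974812e-04,
        3.85032239e-03, -2.97473065e-06]), 'tcp_pos': array([0.19852257, 0.59197232, 0.23843939]), 'tool_rot': array([ 1.61224731e-01,  9.86917231e-01, -9.20537961e-04, -3.42339183e-04]), 'force': array([-0.03643504,  0.61971444, -0.24237316]), 'ft_torque': array([-0.02886992, -0.02884755, -0.02555384]), 'gripper_force': 0.0, 'finger_gap': 0.9988496867303482}
```

View pics/scene0.png

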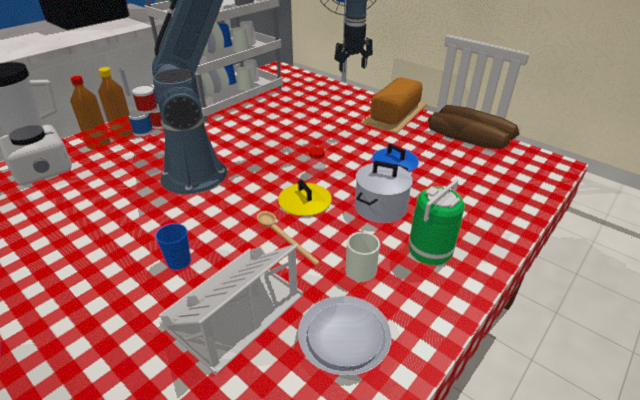

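View pics/top0.png

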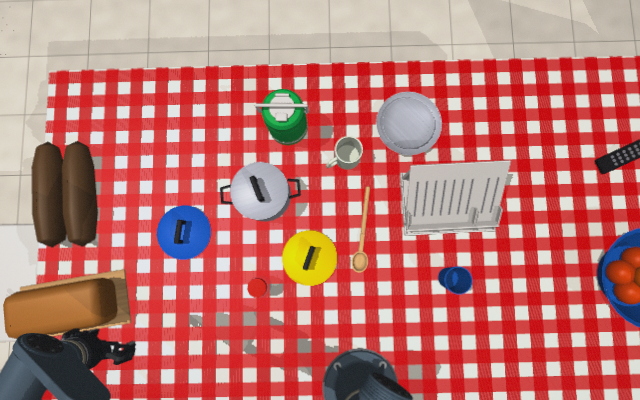

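```bash
cat >> h.py <<'E'
from scipy.spatial.transform import Rotation as Rn
_snap=snap
def snap(n,f=None):
    s=_snap(n,f)
    if s['rotation'].size==4: s['rotation']=Rn.from_quat(s['rotation']).as_matrix()
    np.savez(''+n+'.npz',**s)
    return s
E
python3 - <<'E'
from h import *
T=load('top'); T['rotation']=Rn.from_quat(T['rotation']).as_matrix()
im=T['pixels']; np.savez('top.npz',**T)
hsv=cv2.cvtColor(im,cv2.COLOR_RGB2HSV)
def rect(m,x0,y0,x1,y1):
    k=np.zeros(m.shape,np.uint8);k[y0:y1,x0:x1]=m[y0:y1,x0:x1]
    n,l,st,c=cv2.connectedComponentsWithStats(k); i=1+st[1:,4].argmax()
    p=np.argwhere(l==i)[:,::-1].astype(np.float32); return p
p=rect((hsv[:,:,2]<60).astype(np.uint8),240,170,280,208)
r=cv2.minAreaRect(p);b=cv2.boxPoints(r);print('bar px',r,onz(T,[r[0]],.154),onz(T,b,.154).round(3).tolist())
# spoon: orange-ish hue
m=((hsv[:,:,0]>9)&(hsv[:,:,0]<22)&(hsv[:,:,1]>60)).astype(np.uint8)
p=rect(m,340,180,385,280); w=onz(T,p,.011); c=w.mean(0);u,sv,v=np.linalg.svd(w-c,full_matrices=False)
d=v[0];a=(w-c)@d;print('spoon',len(p),c,d,(c+d*a.min()),(c+d*a.max()))
# pot rim: lid circle by grey
c=cv2.resize(im[145:250,345:530],None,fx=4.3,fy=4.3,interpolation=cv2.INTER_CUBIC)
cv2.imwrite('pics/rest.png',c[:,:,::-1])
E
```

```text
bar px ((256.5965270996094, 188.4624786376953), (26.5621337890625, 5.7473626136779785), 68.74949645996094) [[0.56219963 0.26908933 0.154     ]] [[0.593, 0.289, 0.154], [0.599, 0.275, 0.154], [0.531, 0.249, 0.154], [0.526, 0.263, 0.154]]
spoon 544 [ 0.42073212 -0.0182576   0.011     ] [-9.90020031e-01  1.40926710e-01  1.24109675e-18] [ 0.58122409 -0.0411032   0.011     ] [ 0.32808865 -0.00507005  0.011     ]
```

View pics/rest.png

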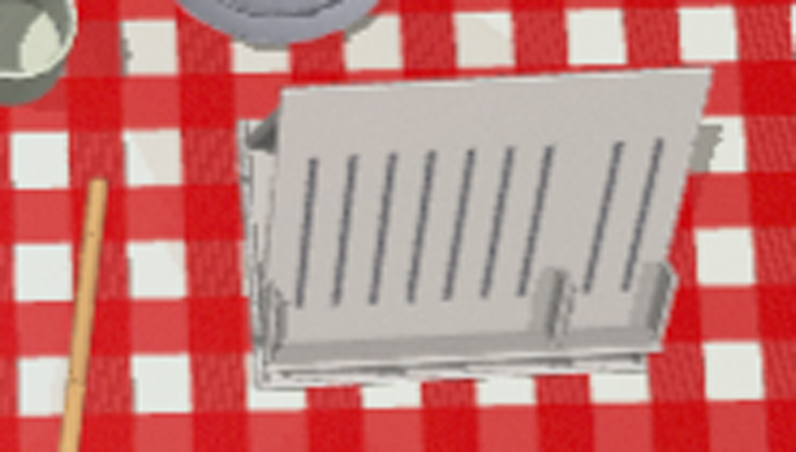

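```bash
python3 - <<'E'
from h import *
T=load('top'); f=lambda q:np.array(q)/4.3+[345-.38,145-.38]
A=onz(T,f([(283,88),(712,68)]),.164); print(A, np.linalg.norm(A[1]-A[0]))
dy=(A[0]-A[1]);yaw=np.arctan2(-dy[0],dy[1]);print('yaw',yaw)
ex=np.array([np.cos(yaw),np.sin(yaw),0]);ey=np.array([-np.sin(yaw),np.cos(yaw),0]);ez=np.array([0,0,1.])
c=A.mean(0);th=np.radians(42);up=ex*np.cos(th)+ez*np.sin(th);n=-ex*np.sin(th)+ez*np.cos(th)
O=c-up*.2+ey*.035; print('slope',O)
F=onz(T,f([(275,345),(662,333)]),.030);print('footmeas',F,'pred',c-up*.2+ey*.134,c-up*.2-ey*.134)
G=[O+up*a+ey*b+n*k for a,b,k in [(.0,.095,0),(0,-.099,0),(0,-.165,0),(0,-.169,.024),(0,.099,.024),(.055,-.099,.02)]]
print((proj(T,G)-[345-.38,145-.38])*4.3)
L=O+up*.082+n*.006;print('lid target',L,'bar target',L+n*.048)
S=O-ey*.132+up*.105;print('spoon target',S)
np.savez('rest.npz',O=O,ex=ex,ey=ey,up=up,n=n,L=L,S=S,yaw=yaw)
E
```

```text
[[ 0.61420531 -0.14186988  0.164     ]
 [ 0.62078916 -0.40718993  0.164     ]] 0.26540172285177044
yaw 0.024809634825073288
slope [ 0.46804576 -0.24322773  0.03017388]
footmeas [[ 0.46278971 -0.1561682   0.03      ]
 [ 0.46518025 -0.42062965  0.03      ]] pred [ 0.46558986 -0.1442582   0.03017388] [ 0.47223816 -0.41217572  0.03017388]
[[263.2758899  340.99581874]
 [546.81555808 327.73568039]
 [643.17967729 323.21451641]
 [662.0284971  344.92896228]
 [263.96236382 363.56843732]
 [570.56552834 280.67547629]]
lid target [ 0.52495134 -0.24181563  0.08950146] bar target [ 0.49284295 -0.2426124   0.12517241]
spoon target [ 0.54932649 -0.37325141  0.10043259]
```

Emit:
{"fn": "send_rows", "kwargs": {"commands": "85 0 0 0 -1;85 0 0 0 -1;85 0 0 0 -1;85 0 0 0 -1;85 0 0 0 -1;85 0 0 0 -1;85 0 0 0 -1;85 0 0 0 -1;85 0 0 0 -1;85 0 0 0 -0.95;85 -.5 -.98 0 0;85 -.5 -.98 0 0;85 -.5 -.98 0 0;85 -.5 -.98 0 0;85 -.5 -.98 0 0;85 -.5 -.98 0 0;85 -.5 -.98 0 0;85 -.5 -.98 0 0;85 -.5 -.98 0 0;85 -.5 -.98 0 0", "grip_force": 60}}

```text
t: 1.77
tcp_pos: [0.3635, 0.445, 0.2389]
tool_rot: [-0.184, 0.983, -0.0, -0.0]
force: [0.1, -0.1, -0.5]
finger_gap: 0.998
gripper_force: 0.0
```

Emit:
{"fn": "send_rows", "kwargs": {"commands": "60 -.5 -.98 0 0;60 -.5 -.98 0 0;60 -.5 -.98 0 0;60 -.5 -.98 0 0;60 -.5 -.98 0 0;60 -.5 -.98 0 0;60 -.5 -.98 0 0;60 -.5 -.98 0 0;60 -.5 -.98 0 0;60 -.5 -.98 0 0;60 -.5 -.98 0 0;60 -.5 -.98 0 0;60 0 0 0 0;60 0 0 0 0"}}

```text
t: 2.93
tcp_pos: [0.5604, 0.2695, 0.2386]
tool_rot: [-0.183, 0.983, 0.0, -0.001]
force: [-1.0, 0.4, 0.5]
finger_gap: 0.703
gripper_force: 0.0
```

```bash
cat >> h.py <<'E'
def go(P,yaw_close=None):
    "tool-axis shares to reach world TCP P; spin shares to bring closing line to yaw_close (deg)"
    s=readout.sense();R=Rn.from_quat(s['tool_rot']).as_matrix()
    a=np.degrees(np.arctan2(R[1,1],R[0,1]));print('t',s['t'],'tcp',s['tcp_pos'].round(4),'closing deg',a.round(2),'F',s['force'].round(1),'gap',s['finger_gap'])
    print('shares',((np.array(P)-s['tcp_pos'])@R/.02).round(2))
    if yaw_close is not None: print('spin shares',-((yaw_close-a+90)%180-90)/4)
    return s,R
E
python3 - <<'E'
from h import *
go([.562,.269,.137],111.2)
W=snap('wrist','w1')
print(proj(W,[.562,.269,.154]),W['eye'])
hsv=cv2.cvtColor(W['pixels'],cv2.COLOR_RGB2HSV)
E
```

```text
t 2.9333 tcp [0.5604 0.2695 0.2386] closing deg 111.12 F [-1.   0.4  0.5] gap 0.7033557557327257
shares [-0.07 -0.05  5.08]
spin shares -0.019522540817341394
[[312.42224648 201.87814156]] [0.49564219 0.24510199 0.37381713]
```

View pics/w1.png

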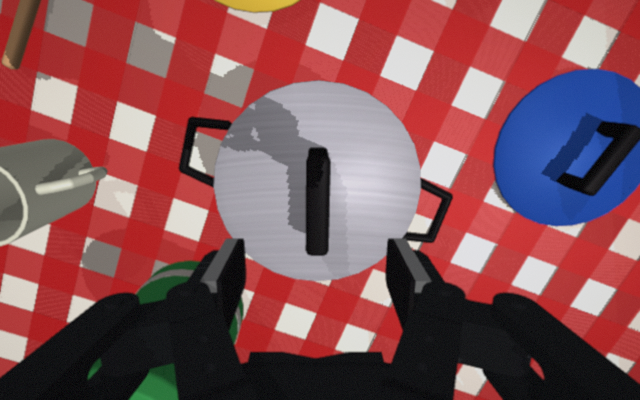

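Emit:
{"fn": "send_rows", "kwargs": {"commands": "60 0 0 1 0;60 0 0 1 0;60 0 0 1 0;60 0 0 1 0;60 0 0 .7 0;60 0 0 .4 0;40 0 0 0 0;28 0 0 0 0;22 0 0 0 0;18 0 0 0 0;12 0 0 0 0;10 0 0 0 0;8 0 0 0 0;8 0 0 0 0;8 0 0 0 0;8 0 0 0 0", "grip_force": 60}}

```text
t: 4.32
tcp_pos: [0.5608, 0.2708, 0.1388]
tool_rot: [-0.184, 0.983, 0.0, 0.001]
force: [-1.6, 1.8, 6.4]
finger_gap: 0.17
gripper_force: 59.9
```

Emit:
{"fn": "send_rows", "kwargs": {"commands": "8 0 0 -.2 0;8 0 0 -.2 0;8 0 0 -.4 0;8 0 0 -.5 0;8 0 0 -.5 0;8 0 0 -.5 0;8 0 0 -1 0;8 0 0 -1 0;8 0 0 -1 0;8 0 0 -1 0;8 0 0 0 0"}}

```text
t: 5.23
tcp_pos: [0.5629, 0.2712, 0.269]
tool_rot: [-0.184, 0.983, 0.0, 0.005]
force: [0.4, 0.1, -3.4]
finger_gap: 0.174
gripper_force: 58.7
```

```bash
python3 - <<'E'
from h import *
r=np.load('rest.npz');go(r['L']+r['n']*.048+[-0.0,0,.12],91.4)
S=snap('scene','s1');W=snap('wrist')
cv2.imwrite('pics/s1.png',np.hstack([W['pixels'][::1,100:540,::-1],S['pixels'][100:500,300:500][:,:,::-1].repeat(1,0) if 0 else np.pad(S['pixels'][80:300,280:520,::-1],((0,180),(0,0),(0,0)))]))
E
```

```text
t 5.2333 tcp [0.5629 0.2712 0.269 ] closing deg 111.26 F [ 0.4  0.1 -3.4] gap 0.17420041483565674
shares [ 12.59 -22.67   1.08]
spin shares 4.964193416298517
```

View pics/s1.png

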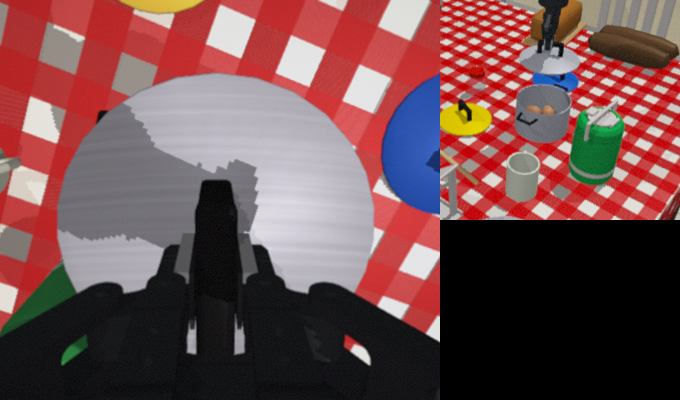

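Emit:
{"fn": "send_rows", "kwargs": {"commands": "8 0 0 0 .99;8 0 0 0 .99;8 0 0 0 .99;8 0 0 0 .99;8 0 0 0 1;8 .05 -.4 0 0;8 .1 -.7 0 0;8 .12 -1 0 0;8 .12 -1 0 0;8 .12 -1 0 0;8 .12 -1 0 0;8 .12 -1 0 0;8 .12 -1 0 0;8 .12 -1 0 0;8 .12 -1 0 0;8 .12 -1 0 0;8 .12 -1 0 0;8 .12 -1 0 0;8 .12 -1 0 0;8 .12 -1 0 0"}}

```text
t: 7.0
tcp_pos: [0.5314, -0.0144, 0.2628]
tool_rot: [-0.013, 1.0, -0.0, -0.001]
force: [0.2, 0.0, -3.6]
finger_gap: 0.173
gripper_force: 58.7
```

Emit:
{"fn": "send_rows", "kwargs": {"commands": "8 .12 -1 0 0;8 .12 -1 0 0;8 .12 -1 0 0;8 .12 -1 0 0;8 .12 -1 0 0;8 .12 -1 0 0;8 .12 -1 0 0;8 .12 -1 0 0;8 .12 -1 0 0;8 .12 -1 0 0;8 .12 -.9 0 0;8 .06 -.5 0 0;8 0 0 0 0;8 0 0 0 0"}}

```text
t: 8.17
tcp_pos: [0.5099, -0.2411, 0.2629]
tool_rot: [-0.012, 1.0, 0.001, -0.001]
force: [-0.1, -0.1, -2.9]
finger_gap: 0.176
gripper_force: 58.7
```

```bash
python3 - <<'E'
from h import *
r=np.load('rest.npz');O,up,n,ey=r['O'],r['up'],r['n'],r['ey']
s,R=go(O+up*.161+n*.1-[0,0,.009],91.4)
fx=.190;prev=s['tcp_pos']
for d in (42,36,30,24,18,12,6,0):
    k=np.radians(d);a=fx-.082*np.cos(k)+.048*np.sin(k);c=.082*np.sin(k)+.048*np.cos(k)+.006*(1-d/42)
    P=O+up*a+n*c-[0,0,.009];print(d,P.round(4),((P-prev)@R/.02).round(2));prev=P
P=O+up*.082+n*.054-[0,0,.009];print('seat',P,((P-prev)@R/.02).round(2))
S=snap('scene');T=snap('top')
cv2.imwrite('pics/s2.png',np.hstack([S['pixels'][180:400,130:330,::-1].repeat(2,0).repeat(2,1),T['pixels'][140:250,380:530,::-1].repeat(4,0)[:440].repeat(2,1)]))
# lid tilt/position in top: lid gray circle edges
E
```

```text
t 8.1667 tcp [ 0.5099 -0.2411  0.2629] closing deg 91.34 F [-0.1 -0.1 -2.9] gap 0.17606199112663357
shares [-0.54 -0.06  2.98]
spin shares -0.014093213123658188
42 [ 0.5272 -0.2418  0.1963] [-0.87 -0.06  3.33]
36 [ 0.5221 -0.2419  0.1881] [ 0.26 -0.    0.41]
30 [ 0.5179 -0.242   0.1795] [ 0.21 -0.    0.43]
24 [ 0.5147 -0.2421  0.1705] [ 0.16 -0.    0.45]
18 [ 0.5125 -0.2421  0.1614] [ 0.11 -0.    0.46]
12 [ 0.5113 -0.2422  0.1521] [ 0.06 -0.    0.46]
6 [ 0.5112 -0.2422  0.1428] [ 0.01 -0.    0.46]
0 [ 0.5122 -0.2421  0.1336] [-0.05 -0.    0.46]
seat [ 0.49284295 -0.2426124   0.11617241] [ 0.97 -0.    0.87]
```

View pics/s2.png

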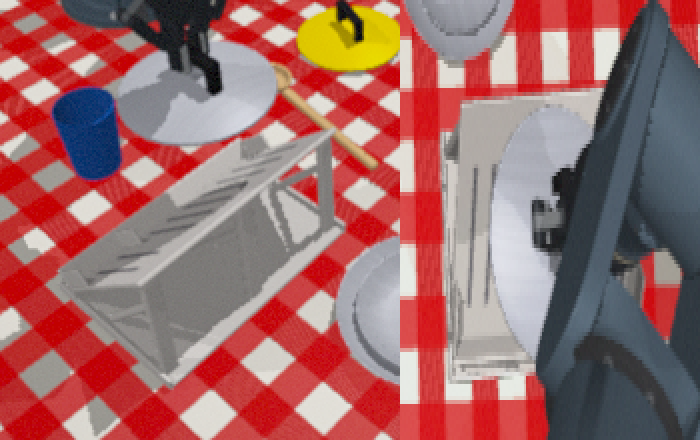

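Emit:
{"fn": "send_rows", "kwargs": {"commands": "8 -.2 0 .7 0;8 -.2 0 .7 0;8 -.2 0 .7 0;8 -.2 0 .6 0;8 -.07 0 .4 0;8 0 0 .2 0;8 .13 0 .2 0;8 .13 0 .21 0;8 .1 0 .21 0;8 .1 0 .21 0;8 .08 0 .22 0;8 .08 0 .22 0;8 0 0 0 0", "grip_force": 30}}

```text
t: 9.35
tcp_pos: [0.5155, -0.2406, 0.1718]
tool_rot: [-0.012, 1.0, 0.0, -0.0]
force: [-3.3, 1.0, 3.3]
finger_gap: 0.174
gripper_force: 61.7
```

```bash
python3 - <<'E'
from h import *
go([.5147,-.2421,.1705])
S=snap('scene')
cv2.imwrite('pics/s3.png',S['pixels'][180:400,130:330,::-1].repeat(2,0).repeat(2,1))
E
```

```text
t 9.35 tcp [ 0.5155 -0.2406  0.1718] closing deg 91.42 F [-3.3  1.   3.3] gap 0.17425493655129165
shares [ 0.04 -0.07  0.06]
```

View pics/s3.png

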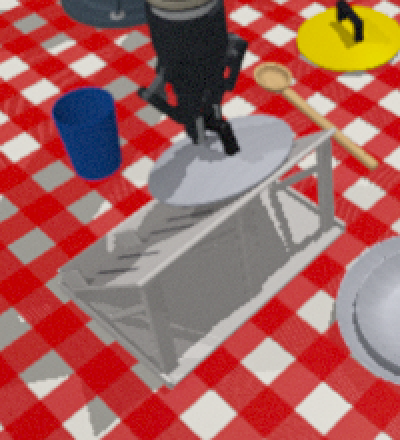

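Emit:
{"fn": "send_rows", "kwargs": {"commands": "8 .06 0 .23 0;8 .06 0 .23 0;8 .03 0 .23 0;8 .03 0 .23 0;8 .01 0 .23 0;8 0 0 .23 0;8 0 0 .15 0;8 0 0 0 0", "grip_force": 30}}

```text
t: 10.07
tcp_pos: [0.5113, -0.2405, 0.1407]
tool_rot: [-0.012, 1.0, 0.001, -0.001]
force: [-5.8, 0.3, 4.8]
finger_gap: 0.173
gripper_force: 67.4
```

Emit:
{"fn": "send_rows", "kwargs": {"commands": "8 0 0 .15 0;8 0 0 .1 0;8 0 0 .1 0;8 0 0 0 0"}}

```text
t: 10.4
tcp_pos: [0.5116, -0.2404, 0.134]
tool_rot: [-0.012, 1.0, 0.001, -0.001]
force: [-5.3, 1.9, 3.2]
finger_gap: 0.173
gripper_force: 69.1
```

```bash
python3 - <<'E'
from h import *
r=np.load('rest.npz')
go(r['L']+r['n']*.048-[0,0,.009]);s=readout.sense();print(s['ft_torque'],s['gripper_force'])
S=snap('scene')
cv2.imwrite('pics/s4.png',S['pixels'][180:400,130:330,::-1].repeat(2,0).repeat(2,1))
E
```

```text
t 10.4 tcp [ 0.5116 -0.2404  0.134 ] closing deg 91.42 F [-5.3  1.9  3.2] gap 0.17303495919148193
shares [ 0.94 -0.09  0.89]
[0.21165771 0.11408635 0.12835186] 69.14376139640808
```

View pics/s4.png

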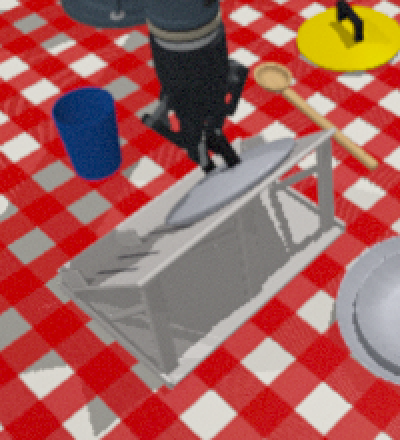

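Emit:
{"fn": "send_rows", "kwargs": {"commands": "8 0 0 .1 0;8 0 0 .1 0;8 .15 0 .13 0;8 .15 0 .13 0;8 .15 0 .13 0;8 .15 0 .13 0;8 .1 0 .1 0;8 0 0 0 0"}}

```text
t: 11.12
tcp_pos: [0.5005, -0.2438, 0.1229]
tool_rot: [-0.013, 1.0, -0.003, 0.003]
force: [-6.4, 1.8, 29.9]
finger_gap: 0.173
gripper_force: 72.7
```

Emit:
{"fn": "send_rows", "kwargs": {"commands": "8 .1 0 .09 0;8 .1 0 .09 0;8 0 0 0 0"}}

```text
t: 11.37
tcp_pos: [0.4969, -0.2443, 0.1196]
tool_rot: [-0.013, 1.0, -0.004, 0.004]
force: [-5.9, 0.3, 31.7]
finger_gap: 0.174
gripper_force: 72.9
```

Emit:
{"fn": "send_rows", "kwargs": {"commands": "8 .05 0 -.05 0;8 .08 0 .05 0;8 .08 0 .06 0;8 0 0 0 0"}}

```text
t: 11.7
tcp_pos: [0.4917, -0.2436, 0.1151]
tool_rot: [-0.012, 1.0, -0.002, 0.002]
force: [-4.6, -1.9, 11.6]
finger_gap: 0.173
gripper_force: 70.3
```

```bash
python3 - <<'E'
from h import *
r=np.load('rest.npz')
go(r['L']+r['n']*.048-[0,0,.009]);s=readout.sense();print(s['ft_torque'],s['gripper_force'])
S=snap('scene');T=snap('top');W=snap('wrist')
c=np.zeros((440,800,3),np.uint8);c[:,:400]=S['pixels'][180:400,130:330,::-1].repeat(2,0).repeat(2,1)
c[:400,400:]=cv2.resize(W['pixels'],(400,250))[:,:,::-1].repeat(1,0)[:400] if 0 else np.pad(cv2.resize(W['pixels'],(400,250))[:,:,::-1],((0,150),(0,0),(0,0)))
cv2.imwrite('pics/s5.png',c)
E
```

```text
t 11.7 tcp [ 0.4917 -0.2436  0.1151] closing deg 91.41 F [-4.6 -1.9 11.6] gap 0.17316608187942947
shares [-0.06  0.05 -0.05]
[-0.07758081  0.08243796  0.06161152] 70.26780009269714
```

View pics/s5.png

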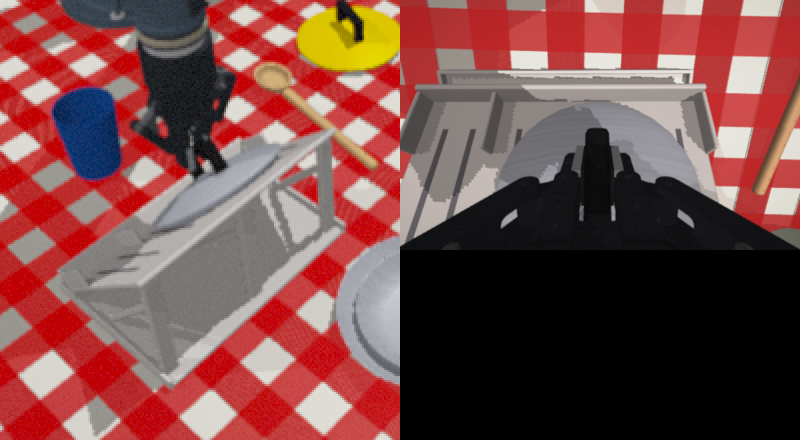

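Emit:
{"fn": "send_rows", "kwargs": {"commands": "8 .08 0 .065 0;8 .08 0 .065 0;8 0 0 0 0"}}

```text
t: 12.1
tcp_pos: [0.4884, -0.2435, 0.1121]
tool_rot: [-0.012, 1.0, -0.002, 0.002]
force: [-2.9, -1.0, 10.0]
finger_gap: 0.173
gripper_force: 70.0
```

Emit:
{"fn": "send_rows", "kwargs": {"commands": "8 .08 0 .06 0;8 .05 0 .04 0;8 0 0 0 0"}}

```text
t: 12.35
tcp_pos: [0.4871, -0.2436, 0.1108]
tool_rot: [-0.012, 1.0, -0.002, 0.003]
force: [-0.8, 0.6, 13.4]
finger_gap: 0.174
gripper_force: 70.4
```

Emit:
{"fn": "send_rows", "kwargs": {"commands": "8 .08 0 .06 0;8 .05 0 .04 0;8 0 0 0 0"}}

```text
t: 12.6
tcp_pos: [0.4869, -0.2439, 0.1106]
tool_rot: [-0.011, 1.0, -0.003, 0.006]
force: [2.2, 4.7, 22.2]
finger_gap: 0.174
gripper_force: 71.5
```

Emit:
{"fn": "send_rows", "kwargs": {"commands": "8 -.06 0 -.08 0;8 0 0 -.06 0;12 0 0 0 0;16 0 0 0 0;20 0 0 0 0;26 0 0 0 0;34 0 0 0 0;44 0 0 0 0;44 0 0 0 0;44 0 0 0 0", "grip_force": 20}}

```text
t: 13.43
tcp_pos: [0.4823, -0.2416, 0.109]
tool_rot: [-0.012, 1.0, 0.0, -0.0]
force: [-0.4, -0.6, 0.4]
finger_gap: 0.513
gripper_force: 0.0
```

Emit:
{"fn": "send_rows", "kwargs": {"commands": "44 0 0 -.4 0;44 0 0 -.8 0;44 0 0 -1 0;44 0 0 -1 0;44 0 0 -1 0;44 0 0 -1 0;44 0 0 -1 0;44 0 0 -.5 0;44 0 0 0 0"}}

```text
t: 14.18
tcp_pos: [0.4839, -0.2426, 0.2462]
tool_rot: [-0.012, 1.0, -0.002, 0.002]
force: [0.1, -0.4, -0.3]
finger_gap: 0.52
gripper_force: 0.0
```

```bash
python3 - <<'E'
from h import *
P=np.array([.432,-.020,.2])
go(P,81.9)
r=np.load('rest.npz');up,n,O,ey=r['up'],r['n'],r['O'],r['ey']
W=snap('wrist','w6')
# yes/no check of lid outline: predicted bar centre if seated, and dark bar blob there
L=r['L'];print('bar pred',proj(W,[L+n*.054,L+n*.054+up*.035,L+n*.054-up*.035,L-up*.082,L+up*.082,L+ey*.082,L-ey*.082]).round(0).tolist())
h=cv2.cvtColor(W['pixels'],cv2.COLOR_RGB2HSV);m=(h[:,:,2]<50).astype(np.uint8)
N,l,st,c=cv2.connectedComponentsWithStats(m)
print([(st[i].tolist(),c[i].round(0).tolist()) for i in range(1,N) if st[i,4]>300])
E
```

```text
t 14.1833 tcp [ 0.4839 -0.2426  0.2462] closing deg 91.42 F [ 0.1 -0.4 -0.3] gap 0.5199952656146609
shares [ 2.33 11.2   2.25]
spin shares 2.3788632398422003
bar pred [[315.0, 193.0], [314.0, 238.0], [315.0, 153.0], [315.0, 141.0], [315.0, 318.0], [408.0, 219.0], [221.0, 219.0]]
[([304, 154, 22, 97, 1872], [314.0, 202.0]), ([0, 236, 640, 164, 48537], [318.0, 348.0])]
```

Emit:
{"fn": "send_rows", "kwargs": {"commands": "44 0 0 0 .8;44 0 0 0 .8;44 0 0 0 .78;44 .37 .97 0 0;44 .37 .97 0 0;44 .37 .97 0 0;44 .37 .97 0 0;44 .37 .97 0 0;44 .37 .97 0 0;44 .37 .97 0 0;44 .37 .97 0 0;44 .37 .97 0 0;44 .37 .97 0 0;44 .4 .95 0 0;44 0 0 0 0;44 0 0 0 0"}}

```text
t: 15.57
tcp_pos: [0.4305, -0.0184, 0.2423]
tool_rot: [0.07, 0.998, 0.0, -0.001]
force: [0.6, -0.0, 0.3]
finger_gap: 0.513
gripper_force: 0.0
```

```bash
python3 - <<'E'
from h import *
P=np.array([.432,-.020,.1])
W=snap('wrist');h=cv2.cvtColor(W['pixels'],cv2.COLOR_RGB2HSV)
m=((h[:,:,0]>9)&(h[:,:,0]<22)&(h[:,:,1]>60)&(h[:,:,2]>60)).astype(np.uint8)
N,l,st,c=cv2.connectedComponentsWithStats(m);i=1+st[1:,4].argmax();print(st[i],c[i],proj(W,[.432,-.02,.011]))
w=onz(W,np.argwhere(l==i)[:,::-1],.008)
# handle portion: x in .39...
hd=w[(w[:,0]>.415)]
f=np.polyfit(hd[:,0],hd[:,1],1);print('handle x range',w[:,0].min(),w[:,0].max(),'slope deg',np.degrees(np.arctan(f[0])),'y at .432',np.polyval(f,.432))
go([.432,np.polyval(f,.432),.012],90+np.degrees(np.arctan(f[0])))
E
```

```text
[ 292   53   50  236 4501] [315.68051544 135.16929571] [[313.27146606 160.37867327]]
handle x range 0.3274555379656977 0.5839049296770409 slope deg -8.299115385229065 y at .432 -0.017714948324588822
t 15.6167 tcp [ 0.4313 -0.0193  0.2426] closing deg 81.95 F [-0.5 -0.2  1.1] gap 0.5136423146351831
shares [-0.04  0.08 11.53]
spin shares 0.06230235717325172
```

Emit:
{"fn": "send_rows", "kwargs": {"commands": "44 0 .08 1 .06;44 0 0 1 0;44 0 0 1 0;44 0 0 1 0;44 0 0 1 0;44 0 0 1 0;44 0 0 1 0;44 0 0 1 0;44 0 0 1 0;44 0 0 1 0;44 0 0 .8 0;44 0 0 .5 0;44 0 0 .2 0;44 0 0 0 0"}}

```text
t: 16.78
tcp_pos: [0.4318, -0.0185, 0.012]
tool_rot: [0.073, 0.997, 0.0, -0.001]
force: [-0.1, -0.2, -0.4]
finger_gap: 0.516
gripper_force: 0.0
```

Emit:
{"fn": "send_rows", "kwargs": {"commands": "32 0 0 0 0;24 0 0 0 0;18 0 0 0 0;14 0 0 0 0;10 0 0 0 0;6 0 0 0 0;6 0 0 0 0;6 0 0 0 0;6 0 0 0 0", "grip_force": 25}}

```text
t: 17.53
tcp_pos: [0.4323, -0.0179, 0.014]
tool_rot: [0.073, 0.997, -0.0, 0.001]
force: [-0.6, -1.3, 6.5]
finger_gap: 0.139
gripper_force: 25.7
```

Emit:
{"fn": "send_rows", "kwargs": {"commands": "6 0 0 -.3 0;6 0 0 -.6 0;6 0 0 -1 0;6 0 0 -1 0;6 0 0 -1 0;6 0 0 -1 0;6 0 0 -1 0;6 0 0 -1 0;6 0 0 -1 0;6 0 0 -1 0;6 0 0 -1 0;6 0 0 -1 0;6 0 0 -.9 0;6 0 0 0 -.8;6 0 0 0 -.8;6 0 0 0 -.8"}}

```text
t: 18.87
tcp_pos: [0.4312, -0.0173, 0.25]
tool_rot: [-0.012, 1.0, -0.0, 0.0]
force: [-0.1, 0.3, 0.2]
finger_gap: 0.143
gripper_force: 24.9
```

Emit:
{"fn": "send_rows", "kwargs": {"commands": "6 -.1 -.4 0 0;6 -.2 -.7 0 0;6 -.32 -.98 0 0;6 -.32 -.98 0 0;6 -.32 -.98 0 0;6 -.32 -.98 0 0;6 -.32 -.98 0 0;6 -.32 -.98 0 0;6 -.32 -.98 0 0;6 -.32 -.98 0 0;6 -.32 -.98 0 0;6 -.32 -.98 0 0;6 -.32 -.98 0 0;6 -.32 -.98 0 0;6 -.32 -.98 0 0;6 -.32 -.98 0 0;6 -.32 -.98 0 0;6 -.32 -.98 0 0;6 -.2 -.7 0 0;6 -.1 -.4 0 0"}}

```text
t: 20.53
tcp_pos: [0.5538, -0.375, 0.2487]
tool_rot: [-0.01, 1.0, -0.0, -0.0]
force: [-0.2, 1.0, -0.3]
finger_gap: 0.137
gripper_force: 24.9
```

```bash
python3 - <<'E'
from h import *
go([.552,-.374,.200],91.4)
S=snap('scene')
h=cv2.cvtColor(S['pixels'],cv2.COLOR_RGB2HSV)
m=((h[:,:,0]>9)&(h[:,:,0]<22)&(h[:,:,1]>70)&(h[:,:,2]>60)).astype(np.uint8);m[:190]=0
N,l,st,c=cv2.connectedComponentsWithStats(m);print([(st[i].tolist()) for i in range(1,N) if st[i,4]>30])
p=readout.sense()['tcp_pos'];print(proj(S,[p+[-.105,0,-.005],p+[0,0,-.005],p+[.155,0,-.005]]))
E
```

```text
t 20.5333 tcp [ 0.5538 -0.375   0.2487] closing deg 91.1 F [-0.2  1.  -0.3] gap 0.13718921273851417
shares [0.09 0.05 2.44]
spin shares -0.0744289944568095
[[369, 190, 26, 4, 83], [153, 235, 13, 14, 113], [182, 258, 61, 53, 563]]
[[151.67864064 236.80838896]
 [183.66357188 262.54838638]
 [240.11004984 307.82417934]]
```

Emit:
{"fn": "send_rows", "kwargs": {"commands": "6 .05 0 .6 0;6 .04 0 .7 0;6 0 0 .6 0;6 0 0 .5 0;6 0 0 .25 0;6 0 0 .25 0;6 .02 0 .25 0;6 .02 0 .25 0;6 .02 0 .25 0;6 .02 0 .25 0;6 0 0 0 0"}}

```text
t: 21.5
tcp_pos: [0.5505, -0.3729, 0.171]
tool_rot: [-0.011, 1.0, -0.0, 0.0]
force: [-0.5, -0.3, 1.1]
finger_gap: 0.144
gripper_force: 25.4
```

Emit:
{"fn": "send_rows", "kwargs": {"commands": "6 .03 0 .25 0;6 .03 0 .25 0;6 .03 0 .25 0;6 .03 0 .25 0;6 .03 0 .25 0;6 .02 0 .25 0;6 .02 0 .25 0;6 0 0 .15 0;6 0 0 0 0"}}

```text
t: 22.25
tcp_pos: [0.5459, -0.3724, 0.132]
tool_rot: [-0.011, 1.0, 0.001, -0.001]
force: [-1.3, -0.2, 1.2]
finger_gap: 0.139
gripper_force: 24.3
```

```bash
cat > sp.py <<'E'
from h import *
S=snap('scene')
h=cv2.cvtColor(S['pixels'],cv2.COLOR_RGB2HSV)
m=((h[:,:,0]>9)&(h[:,:,0]<22)&(h[:,:,1]>70)&(h[:,:,2]>60)).astype(np.uint8);m[:195]=0
N,l,st,c=cv2.connectedComponentsWithStats(m);print([(st[i].tolist()) for i in range(1,N) if st[i,4]>20])
p=np.argwhere(np.isin(l,[i for i in range(1,N) if st[i,4]>20]))[:,::-1]
r=np.load('rest.npz');up,n,O,ey=r['up'],r['n'],r['O'],r['ey']
# intersect rays with the vertical plane through the bay middle
q=O-ey*.133;d=ray(S,p);k=((q-S['eye'])@ey)/(d@ey);w=S['eye']+d*k[:,None]-q
a,c=w@up,w@n
for i in (a.argmin(),a.argmax()): print('along',a[i].round(3),'normal',c[i].round(3),p[i])
for lo in np.arange(-.01,.28,.03):
    z=(a>lo)&(a<lo+.03)
    if z.any(): print(round(lo+.015,3),'mid normal',c[z].mean().round(4))
E
python3 - <<'E'
from sp import *
go([.549,-.374,.119],91.4)
E
```

```text
[[168, 299, 16, 9, 104], [193, 300, 43, 13, 300]]
along -0.035 normal 0.027 [168 304]
along 0.288 normal 0.001 [234 306]
0.005 mid normal 0.0279
0.035 mid normal 0.0254
0.065 mid normal 0.0273
0.125 mid normal 0.0165
0.155 mid normal 0.0141
0.185 mid normal 0.0081
0.215 mid normal 0.0043
0.245 mid normal -0.0008
0.275 mid normal -0.0015
t 22.3 tcp [ 0.5458 -0.3724  0.1323] closing deg 91.26 F [-1.7 -0.4  2.1] gap 0.1386309308179817
shares [-0.16 -0.09  0.66]
spin shares -0.03479416105568589
```

Emit:
{"fn": "send_rows", "kwargs": {"commands": "6 0 0 .2 0;6 0 0 .15 0;6 0 0 .1 0;6 0 0 .05 0;6 0 0 0 0"}}

```text
t: 22.72
tcp_pos: [0.5466, -0.3728, 0.123]
tool_rot: [-0.011, 1.0, 0.0, -0.0]
force: [-0.4, -1.0, 0.5]
finger_gap: 0.144
gripper_force: 24.3
```

Emit:
{"fn": "send_rows", "kwargs": {"commands": "6 0 0 .1 0;6 0 0 0 0"}}

```text
t: 22.88
tcp_pos: [0.5467, -0.3728, 0.1211]
tool_rot: [-0.011, 1.0, 0.0, -0.0]
force: [-0.6, -0.6, 1.3]
finger_gap: 0.136
gripper_force: 24.3
```

```bash
python3 sp.py
```

```text
[[172, 303, 17, 12, 123], [194, 302, 38, 10, 251]]
along -0.04 normal 0.008 [172 311]
along 0.284 normal 0.008 [231 303]
0.005 mid normal 0.0083
0.035 mid normal 0.012
0.065 mid normal 0.013
0.095 mid normal 0.005
0.125 mid normal 0.0084
0.155 mid normal 0.0077
0.185 mid normal 0.0066
0.215 mid normal 0.0057
0.245 mid normal 0.005
0.275 mid normal 0.0063
```

Emit:
{"fn": "send_rows", "kwargs": {"commands": "6 0 0 .1 0;6 .08 0 .07 0;6 .08 0 .07 0;6 .08 0 .07 0;6 .08 0 .07 0;6 0 0 0 0"}}

```text
t: 23.43
tcp_pos: [0.5396, -0.3728, 0.1132]
tool_rot: [-0.011, 1.0, 0.0, -0.001]
force: [-1.3, -1.0, 0.7]
finger_gap: 0.14
gripper_force: 24.3
```

Emit:
{"fn": "send_rows", "kwargs": {"commands": "6 .08 0 .07 0;6 .08 0 .07 0;6 0 0 0 0"}}

```text
t: 23.68
tcp_pos: [0.5376, -0.3732, 0.1112]
tool_rot: [-0.011, 1.0, -0.0, 0.001]
force: [0.4, 0.0, 2.7]
finger_gap: 0.14
gripper_force: 24.5
```

Emit:
{"fn": "send_rows", "kwargs": {"commands": "6 .08 0 .07 0;6 .08 0 .07 0;6 0 0 0 0"}}

```text
t: 23.93
tcp_pos: [0.5372, -0.3735, 0.1108]
tool_rot: [-0.01, 1.0, -0.001, 0.004]
force: [4.4, 3.5, 10.0]
finger_gap: 0.138
gripper_force: 25.2
```

Emit:
{"fn": "send_rows", "kwargs": {"commands": "6 -.08 0 -.08 0;6 0 0 -.03 0;10 0 0 0 0;13 0 0 0 0;16 0 0 0 0;20 0 0 0 0;25 0 0 0 0;32 0 0 0 0;32 0 0 0 0;32 0 0 0 0", "grip_force": 20}}

```text
t: 24.77
tcp_pos: [0.5352, -0.3731, 0.11]
tool_rot: [-0.011, 1.0, 0.0, -0.0]
force: [0.6, 0.3, 0.1]
finger_gap: 0.373
gripper_force: 0.0
```

Emit:
{"fn": "send_rows", "kwargs": {"commands": "32 0 0 -.3 0;32 0 0 -.7 0;32 0 0 -1 0;32 0 0 -1 0;32 0 0 -1 0;32 0 0 -1 0;32 0 0 -1 0;32 0 0 -1 0;32 .9 0 0 0;32 .9 0 0 0;32 .9 0 0 0;32 .9 0 0 0;32 .9 .0 0 0;32 0 0 0 0;32 0 0 0 0"}}

```text
t: 26.02
tcp_pos: [0.4452, -0.3752, 0.251]
tool_rot: [-0.01, 1.0, -0.0, 0.0]
force: [0.4, -0.2, -0.8]
finger_gap: 0.374
gripper_force: 0.0
```

```bash
python3 - <<'E'
from h import *
S=snap('scene');W=snap('wrist')
c=np.zeros((480,800,3),np.uint8);c[:440,:400]=S['pixels'][180:400,130:330,::-1].repeat(2,0).repeat(2,1)
c[:250,400:]=cv2.resize(W['pixels'],(400,250))[:,:,::-1]
c[250:475,400:760]=cv2.resize(S['pixels'],(360,225))[:,:,::-1]
cv2.imwrite('pics/f.png',c)
E
```

```text
(no output)
```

View pics/f.png

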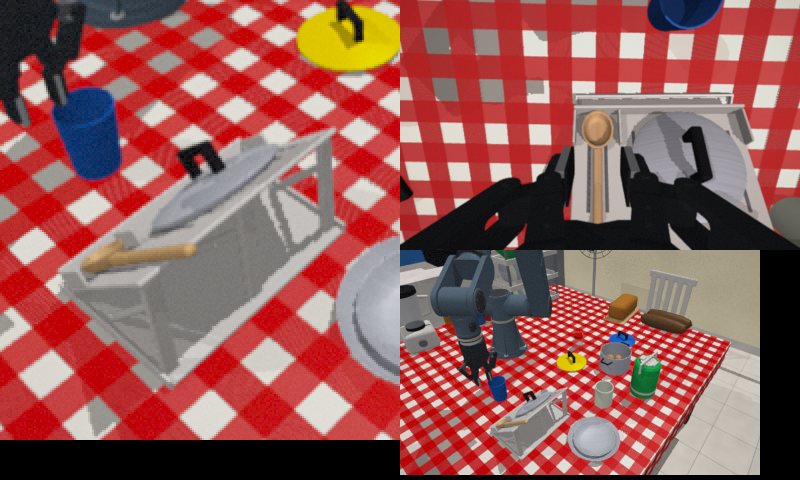

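The last picture shows the lid flat in the wide bay, at its lip with the handle out. The spoon lies in the narrow bay, bowl against the lip (wrist inset, about (597,128)). The pot, eggs and bystanders are undisturbed and the gripper is clear.

```bash
python3 -c "
from station import sign_off; print(sign_off())"
```

```text
the job is handed in; nothing more can be done
None
```

I handed the job in at about 26 s: the lid lies flat against the lip in the wide bay with its handle out, the spoon is bowl-down in the narrow bay, and the last picture shows the pot and everything else still standing in place.

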